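# Lock the dryer's blower wheel with the pin

## Task

Lock the dryer's blower wheel in its service stand: first stand the steel pin in the guide bush so that it rests on the wheel's rim and let go of it, then turn the wheel with a fingertip rubbing along its smooth drum until the slot hidden on the underside comes to the top and the pin drops fully home, its head on the bush. Press gently, since more than 25 N on the wheel harms its soft mounts; leave the jar, the detergent bottle and the scoop alone, and finish with the hand clear.

Things in the scene. Friction and masses are not known exactly. Their poses are not given: they have to be found in the camera images.
- stand: Fixed steel service stand holding the wheel; place and yaw vary. Origin: centre of its underside, on the bench; z up, y along the axle. Base plate 160 mm (x) by 215 mm (y), 12 mm thick. The axle is 100 mm above the origin, held at y = -82 and +82 mm by forks 122 mm high and 70 mm wide (x).
- post (a point): Top of the stand's post, 191 mm above the bench, at y = +100 mm of the stand. The post is 30 mm (x) by 12 mm (y). From its top a flat arm, 30 mm wide and 18 mm thick (173 to 191 mm above the bench), reaches in over the wheel and ends in the guide bush. Nothing else is above the wheel.
- carrier: Axle with the grey plastic blower wheel, on rubber mounts in the stand. Origin: mid axle, 100 mm above the bench, axes as the stand's; it does not turn with the wheel. Wheel: drum of 140 mm diameter, y = -65 to +62 mm, spins freely and endlessly both ways about y. Mounts: firm to about 3 N of downward push, then sink 1 mm per 2.5 N, hard stop at 9 mm. Over 25 N fails.
- drum_top (a point): Point on top of the wheel's smooth part, 70 mm above the axle, at y = -25 mm: a good place to rub with a fingertip, along the stand's x. The drum is smooth from y = -65 to +30 mm. Bearing friction is slight (under 1 N at the rim, pin resting on it included).
- rim_top (a point): Point on top of the wheel's rim band (y = +30 to +62 mm), 3 mm under the bush, 170 mm above the bench. The band has one slot, 18 mm along the rim, at least 24 mm deep, open to the end face; elsewhere it is closed, in 24 flats, same diameter as the drum. The slot starts on the underside, 90 degrees or more from the top either way; its angle is not measured.
- bush (a point): Centre of the mouth (upper face) of the guide bush, 191 mm above the bench, straight above the axle, at y = +46 mm of the stand. The bush is a 30 by 30 mm steel block, 18 mm thick, with an upright through-hole of 14 mm diameter, its mouth chamfered 2 mm. Its underside is 3 mm above the wheel's rim.
- pin: Loose steel pin, about 90 g. Origin: centre of the tip (lower end); z up to the head. Shank 12 mm diameter, 37 mm long, 3 mm chamfer at the tip; cylindrical head 24 mm diameter, 20 mm high (z = 37 to 57 mm). Starts upright in the holder, tip 5 mm above the bench. In the bush, tip on the rim: origin 21 mm below the mouth; fully home, head on the bush: 37 mm below.
- holder: Fixed wooden holder block, 70 by 70 mm, 30 mm high, with a 14 mm hole, 25 mm deep, at its centre, in which the pin starts. Origin: centre of the underside. It changes sides with the jar.
- jar: Bystander: clear plastic jar with white lid, 68 mm diameter, 110 mm high, origin at the centre of its underside. Leave alone.
- detergent: Bystander: white detergent bottle with blue cap, 76 mm diameter, 200 mm high, origin at the centre of its underside. Leave alone.
- scoop: Bystander: white measuring cup, 70 mm diameter, 60 mm high, origin at the centre of its underside. Leave alone.
There are look-alikes about, which are no part of the job. There is more than one size of the pin; the one meant has the size given above.

How it is judged:
By the outcome, as a careful person would: the job done as asked, in the order asked, and still so for the second after the job is handed in, with the robot touching nothing.
It also fails if it takes over 72 s, if anything falls off the work surface, if the arm or the gripper's body presses on something with over 40 N, if the wrist force passes 120 N, or if a joint passes its speed limit or range.

## Robot

A 7-joint arm with a two-finger parallel gripper is mounted at the origin on the work surface. World frame = base frame: x ahead of the robot, y to its left, z up, the work surface at z = 0. Lengths are in m, angles in rad, forces in N, time in s.
With the tool pointing down it reaches from about 0.4 to 0.925 m from the base axis. Payload 4.1 kg.
Tool frame: the origin (TCP) lies midway between the tips of the shut fingers; the grasp point (between the pads) lies 19 mm behind it; z points along the fingers, y is the line along which they close (so a half turn about z gives the same grasp; the last joint's range is limited). The gripper opens to 85 mm and grips with 20 to 120 N. Pads are 22 mm wide; open, the fingers measure 114 mm over their backs; the gripper's body (76 mm by 85 mm) begins 54 mm behind the grasp point. The pads swing forward as they close: fully open they stand 13 mm farther back than shut.
Start: joints at [-0.099, 0.398, 0.045, 1.537, -0.019, 1.207, -0.051], TCP at [0.65, 0, 0.231] pointing down, gripper open.
Joint ranges: [-2.82, 2.82], [-0.49, 2.23], [-1.37, 1.46], [0, 2.46], [-1.36, 4.5], [0.23, 2], [-2.94, 2.94]. Speed limits (rad/s): [2.57, 2.57, 3.14, 3.14, 3.14, 3.14, 3.14].

## Interface

Orientations are given as a unit quaternion [w, x, y, z].
In Python, from bench import status, cams, ticket gives the robot as it stands.
- The arm moves only by the shell command python3 -m inch 'ROWS'. ROWS is JSON, a list of rows, each a list of 7 numbers: the shift along the tool's x, y, z in mm, then the turn, a rotation vector about the tool's x, y, z in degrees, then the opening in per cent of the stroke, from 0 (shut) to 100 (fully open). A call has 1 to 12 rows; each row shifts and turns the commanded pose from where the row before left it, along the tool's axes as they then stand; what a row does not reach is not made up. A row lasts 1/12 s, in which the tool goes at most 41.7 mm and 7.16 degrees, less where a joint would pass 70% of its speed; a pose out of reach is approached as far as the arm can. A call with a gripper value outside its range is refused whole. The fingers move at their own pace and stop on an object; the grip force is fixed at half the most. Time passes only in rows, so rows that do not move let the fingers close. It gives the time, the measured TCP pose, the force, the opening and the grip force at its end, in the units of the state.
- status.observe(): the state, without advancing time (a new reading comes with each control period).
- cams.grab_frame(name): name is "scene" or "side" or "wrist"; returns (picture, depth): 400x640x3 uint8, blue, green, red; 400x640 float32, m along the optical axis (not along the pixel's ray), 0 where there is no reading.
- cams.camera_model(name): a dict with "fx", "fy", "cx", "cy" (pixels), "cam_to_world" (4x4, takes a point from camera to world coordinates); the wrist camera has in their place "hand_eye" (4x4, takes a point from camera to tool coordinates, whose origin is the TCP and whose axes are the flange's). Camera axes: x right, y up, looking along -z (the intrinsics and any distortion apply to the point x, -y, -z); pixel columns grow to the right and rows downward; lengths in m; the calibration is good to about 2 mm. The wrist camera is an equidistant fisheye: a pixel r from the principal point sees the ray r / f radians off the axis. A picture is of the moment at which its call begins: read the wrist's pose just before it. camera_model takes no time and is no camera call.
- ticket.finish_job(): hands the job in; it is judged then, once.
The state is a dict: "t": time; "q": joint angles; "joint_velocities": joint speeds; "joint_torque": joint torques, N m; "tcp_pos": TCP position; "tcp_rot": TCP orientation; "wrist_force": force on the tool from outside, world axes, zero at the start; "wrist_torque": the same for the moment, N m; "grip_width": opening from 0.0 (shut) to 1.0 (fully open); "finger_force": force on a finger pad.
Only numpy, scipy, OpenCV 4.12 (cv2) and the standard library are available. Lean on these libraries where they do the work, as an engineer would, in place of code of your own. Each camera call takes 0.05 s, during which the arm holds its last target. There are 200 camera calls.

## Working session

There is one attempt and no reset: what is moved stays moved. The work goes in short steps, Python scripts to look and compute and a shell command to move; the robot and the scene stay as the last step left them, time stands still between calls to the robot, and variables do not carry over. Pictures are saved under pics/ and viewed, at most 10 in all, crops included, and the job is handed in when it is done.

```bash
ls; mkdir -p pics
python3 - <<'E'
from bench import status,cams
import cv2,numpy as np
s=status.observe();print(s)
for n in("scene","side"):
    p,d=cams.grab_frame(n);cv2.imwrite(f"pics/{n}0.png",p);np.savez(f"{n}0.npz",p=p,d=d)
    print(n,cams.camera_model(n))
print(cams.camera_model("wrist"))
E
```

```text
pics
{'t': 0.0, 'q': array([-0.09901449,  0.39917957,  0.04503513,  1.53785424, -0.0186972 ,
        1.20691117, -0.05067837]), 'joint_velocities': array([-0.00031091, -0.00091355,  0.00128704,  0.00137251, -0.00247071,
       -0.00108378,  0.00093195]), 'joint_torque': array([-9.65094187e-04, -4.75129580e+01,  1.36406265e+00, -2.54227209e+01,
        1.14684159e-02,  9.53188282e-03,  3.56541250e-05]), 'tcp_pos': array([6.49374528e-01, 3.00270919e-05, 2.30282989e-01]), 'tcp_rot': array([-6.32745543e-04,  7.07053952e-01,  7.07158947e-01, -7.29204322e-04]), 'wrist_force': array([ 0.0633441 ,  0.12811383, -0.55383639]), 'wrist_torque': array([-0.01701368, -0.01117258,  0.05540518]), 'finger_force': 0.0, 'grip_width': 0.9977166099293162}
scene {'fx': 382.85865081374845, 'fy': 382.85865081374845, 'cx': 316.35468447682007, 'cy': 202.05064378817391, 'cam_to_world': array([[-0.42972352, -0.53087709,  0.73041577,  1.30389821],
       [ 0.90295945, -0.25140408,  0.34851143,  0.36253349],
       [-0.00138723,  0.80929939,  0.58739474,  0.75783612],
       [ 0.        ,  0.        ,  0.        ,  1.        ]])}
side {'fx': 450.6205890230267, 'fy': 450.6205890230267, 'cx': 314.15905210294494, 'cy': 195.76615743414098, 'cam_to_world': array([[-0.87675315,  0.26446068, -0.40170196,  0.17656811],
       [-0.48063965, -0.51135525,  0.71239128,  0.68381557],
       [-0.01701292,  0.81766519,  0.57544262,  0.67017622],
       [ 0.        ,  0.        ,  0.        ,  1.        ]])}
{'fx': 309.70691628693146, 'fy': 309.70691628693146, 'cx': 314.72769427690235, 'cy': 199.59570038121748, 'hand_eye': array([[-3.00332956e-04,  9.47314235e-01,  3.20305558e-01,
         8.28283208e-02],
       [ 9.99999943e-01,  2.34889859e-04,  2.42950611e-04,
         6.80012310e-04],
       [ 1.54914045e-04,  3.20305612e-01, -9.47314251e-01,
        -1.42830949e-01],
       [ 0.00000000e+00,  0.00000000e+00,  0.00000000e+00,
         1.00000000e+00]])}
```

View pics/scene0.png

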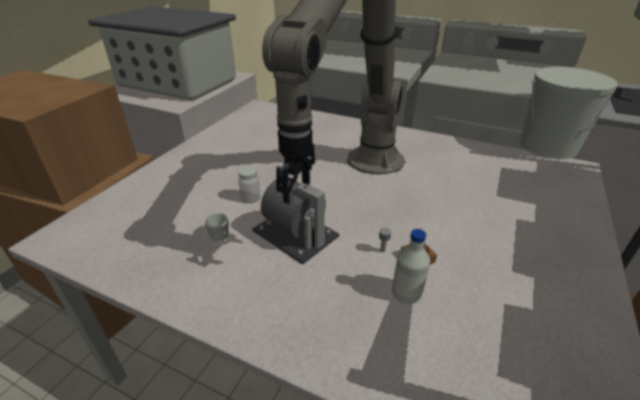

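View pics/side0.png

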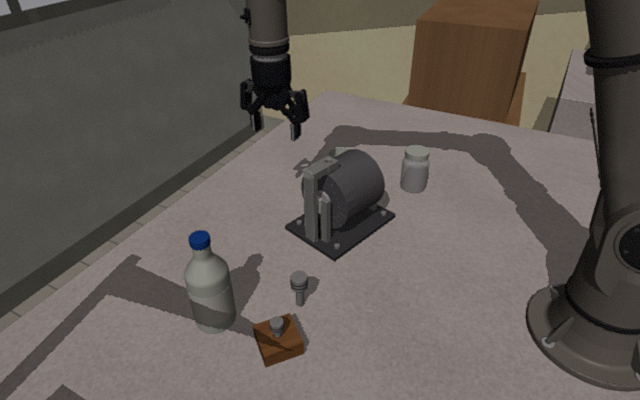

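The side view shows the stand with post and arm around (325,165), and the pin in the wooden holder at (277,325). A second, longer pin stands on the bench at (300,290). The detergent bottle is at (208,290) and the jar at (415,170). The scene view shows the stand at (297,220) and the scoop at (217,228); the bottle hides the holder.

```bash
cat > h.py <<'E'
import numpy as np,cv2
from bench import status,cams
def cloud(n,d):
    m=cams.camera_model(n);v,u=np.mgrid[:400,:640]
    P=np.stack([(u-m['cx'])/m['fx']*d,-(v-m['cy'])/m['fy']*d,-d],-1)
    T=m['cam_to_world'];W=P@T[:3,:3].T+T[:3,3];W[d<=0]=np.nan;return W
def plane(n,u,v,z):
    m=cams.camera_model(n);T=m['cam_to_world']
    r=T[:3,:3]@np.array([(u-m['cx'])/m['fx'],-(v-m['cy'])/m['fy'],-1]);o=T[:3,3]
    return o+r*(z-o[2])/r[2]
E
python3 - <<'E'
from h import *
for n in("side","scene"):
    f=np.load(f"{n}0.npz");W=cloud(n,f['d'])
    pts={"side":[(277,321),(277,327),(299,275),(320,164),(360,155),(208,290),(201,238),(416,152),(340,270)],"scene":[(385,231),(418,234),(410,280),(249,172),(217,220),(308,190),(280,205)]}[n]
    for u,v in pts: print(n,u,v,W[v,u].round(3))
    z=W[...,2]
    for lo,hi in((.184,.198),(.005,.019)):
        m=(z>lo)&(z<hi)&(W[...,0]>.4)&(W[...,0]<.95)
        k,l,st,c=cv2.connectedComponentsWithStats(m.astype(np.uint8))
        for i in range(1,k):
            if st[i,4]>25:
                X=W[l==i];print(n,lo,st[i],X.mean(0).round(4),cv2.minAreaRect(X[:,:2].astype(np.float32)*1000))
f=np.load("side0.npz")["p"];g=np.load("scene0.npz")["p"]
a=cv2.resize(f[140:380,180:440],None,fx=2.3,fy=2.3,interpolation=2)
cv2.imwrite("pics/crop1.png",cv2.convertScaleAbs(a,alpha=1.5))
E
```

```text
side 277 321 [0.48  0.282 0.063]
side 277 327 [0.474 0.292 0.062]
side 299 275 [0.495 0.182 0.076]
side 320 164 [ 0.553 -0.011  0.194]
side 360 155 [ 0.511 -0.12   0.17 ]
side 208 290 [0.59  0.316 0.115]
side 201 238 [0.608 0.291 0.202]
side 416 152 [ 0.433 -0.289  0.112]
side 340 270 [0.466 0.066 0.001]
side 0.184 [415  34  79  13 313] [ 0.5349 -0.9863  0.1912] ((538.2760009765625, -985.819580078125), (275.1758117675781, 19.830686569213867), 2.9561192989349365)
side 0.184 [303 155  36  22 386] [ 0.5507 -0.0089  0.1904] ((551.7909545898438, -12.161224365234375), (76.9072494506836, 33.387298583984375), 72.83134460449219)
side 0.184 [189 237  22  13 127] [0.6066 0.2961 0.1918] ((608.7542114257812, 293.3442077636719), (33.940330505371094, 18.6363525390625), 49.96855545043945)
side 0.005 [401  30  15   5  40] [ 0.9155 -1.6512  0.0118] ((914.535400390625, -1654.6575927734375), (71.59467315673828, 31.23491859436035), 2.7439420223236084)
side 0.005 [410  81  73  15 258] [ 0.5348 -0.9865  0.0121] ((538.110595703125, -985.699951171875), (273.2904052734375, 21.022815704345703), 3.0197911262512
[... 1641 characters left out ...]
542236328125, 397.169677734375), 46.689945220947266)
scene 0.005 [241 194  20  10  68] [ 0.4562 -0.2848  0.0115] ((451.6833801269531, -285.70404052734375), (28.734281539916992, 66.19535827636719), 46.32198715209961)
scene 0.005 [ 252  221   88   42 1325] [ 0.5775 -0.0631  0.0106] ((536.6388549804688, -75.29515075683594), (217.50660705566406, 162.61277770996094), 73.99385833740234)
scene 0.005 [209 231  20  10  67] [ 0.6564 -0.265   0.0118] ((653.5009765625, -267.0005187988281), (23.03164291381836, 55.89962387084961), 42.642913818359375)
scene 0.005 [392 286  30  18 118] [0.6478 0.2913 0.0121] ((640.6844482421875, 287.58685302734375), (74.70622253417969, 35.755619049072266), 89.4015121459961)
```

View pics/crop1.png

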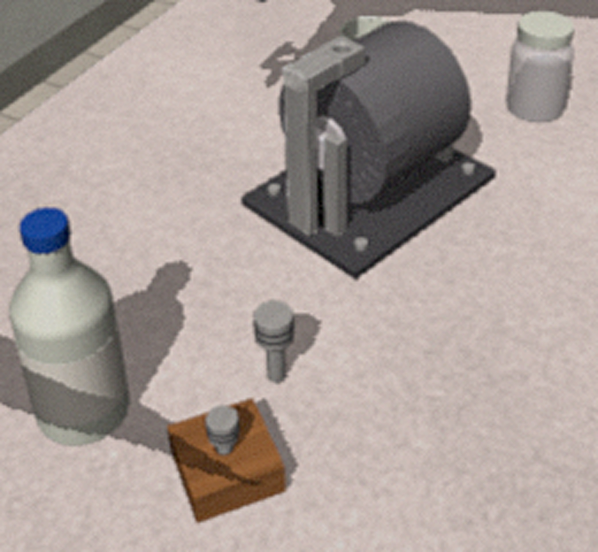

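The measured heights fit the text: pin top 0.062, arm 0.190, plate 0.012. From these the stand centre is about (0.535,-0.076) with its y axis at 73.9°. The pin is at about (0.477,0.286), and the neighbouring pin's top is at 0.075, so it is the wrong size. I'll move over the pin and turn the tool to the stand's yaw.

```bash
python3 -m inch '[[31.7,-19,0,0,0,0,100],[31.7,-19,0,0,0,0,100],[31.7,-19,0,0,0,0,100],[31.7,-19,0,0,0,0,100],[31.7,-19,0,0,0,0,100],[31.7,-19,0,0,0,0,100],[31.7,-19,0,0,0,0,100],[31.7,-19,0,0,0,0,100],[31.7,-19,0,0,0,0,100],[0,0,15,0,0,5.37,100],[0,0,15,0,0,5.37,100],[0,0,15,0,0,5.36,100]]'
cat >> h.py <<'E'
def R(q):
    from scipy.spatial.transform import Rotation as Ro
    return Ro.from_quat([q[1],q[2],q[3],q[0]]).as_matrix()
def wgrab(name):
    s=status.observe();p,d=cams.grab_frame("wrist")
    m=cams.camera_model("wrist");T=np.eye(4);T[:3,:3]=R(s['tcp_rot']);T[:3,3]=s['tcp_pos'];T=T@m['hand_eye']
    cv2.imwrite(f"pics/{name}.png",p);np.savez(name+".npz",p=p,d=d,T=T);return p,d,T
def wray(u,v,T):
    m=cams.camera_model("wrist");a=(u-m['cx'])/m['fx'];b=-(v-m['cy'])/m['fy'];r=np.hypot(a,b)+1e-9
    k=np.sin(r)/r;c=np.stack([a*k,b*k,-np.cos(r)*np.ones_like(r)],-1)
    return c@T[:3,:3].T,c
def wcloud(d,T):
    v,u=np.mgrid[:400,:640].astype(float);w,c=wray(u,v,T)
    W=T[:3,3]+w*(d/-c[...,2])[...,None];W[d<=0]=np.nan;return W
def wplane(u,v,z,T):
    w,_=wray(np.float64(u),np.float64(v),T);return T[:3,3]+w*(z-T[2,3])/w[2]
def show(s):print(s['t'],s['tcp_pos'].round(4),R(s['tcp_rot']).round(3).tolist(),s['wrist_force'].round(2))
E
python3 - <<'E'
from h import *
show(status.observe());p,d,T=wgrab("w1")
W=wcloud(d,T);z=W[...,2]
for lo,hi in((.056,.068),(.024,.035),(.07,.083)):
    m=(z>lo)&(z<hi);k,l,st,c=cv2.connectedComponentsWithStats(m.astype(np.uint8))
    for i in range(1,k):
        if st[i,4]>60:
            X=W[l==i];print(lo,st[i],c[i],X.mean(0).round(4),cv2.minAreaRect(X[:,:2].astype(np.float32)*1000))
E
```

```text
t: 1.1
tcp_pos: [0.4783, 0.2861, 0.1856]
tcp_rot: [0.0, 0.8, 0.6, 0.0]
wrist_force: [0.5, 0.3, -0.3]
grip_width: 0.998
finger_force: 0.0
1.1 [0.4783 0.2861 0.1856] [[0.279, 0.96, 0.0], [0.96, -0.279, -0.0], [-0.0, 0.0, -1.0]] [ 0.46  0.25 -0.27]
0.056 [417 111  39  73 317] [426.77287066 139.45425868] [0.5897 0.3058 0.0622] ((593.4990844726562, 301.2826843261719), (70.38473510742188, 23.724384307861328), 59.48789596557617)
0.056 [307 180  25  27 544] [319.22426471 193.0625    ] [0.4824 0.2839 0.0616] ((481.9497985839844, 283.1711120605469), (24.03134536743164, 22.01186180114746), 73.54360961914062)
0.056 [341 262  32  18 185] [354.88108108 267.90810811] [0.4952 0.1986 0.0625] ((495.0531921386719, 196.2891082763672), (12.930027961730957, 31.51629638671875), 88.2356948852539)
0.056 [  0 383  28  17 110] [ 13.33636364 389.        ] [-0.5447 -0.0389  0.0616] ((-580.36279296875, -31.981189727783203), (58.276363372802734, 165.10569763183594), 75.30240631103516)
0.024 [408 109  32  55 182] [416.01098901 131.86263736] [0.5905 0.3089 0.03  ] ((593.3460083007812, 307.41070556640625), (61.034328
[... 446 characters left out ...]
[432.77694236 141.58897243] [0.59   0.3059 0.0765] ((594.0650024414062, 302.3435974121094), (69.63569641113281, 23.175199508666992), 57.399925231933594)
0.07 [343 269  32  29 712] [358.10674157 283.26264045] [0.4947 0.1882 0.0755] ((494.5074768066406, 186.42359924316406), (30.947790145874023, 31.285205841064453), 59.516021728515625)
0.07 [459 376  13   9  68] [464.64705882 380.10294118] [ 0.6069 -0.0354  0.0769] ((607.3631591796875, -35.364906311035156), (3.609154224395752, 17.43972396850586), 74.2750015258789)
0.07 [  0 388  23  12 133] [ 10.81203008 392.96240602] [-0.5529 -0.0437  0.0765] ((-577.0155639648438, -38.22871398925781), (39.07306671142578, 144.55226135253906), 81.53338623046875)
```

View pics/w1.png

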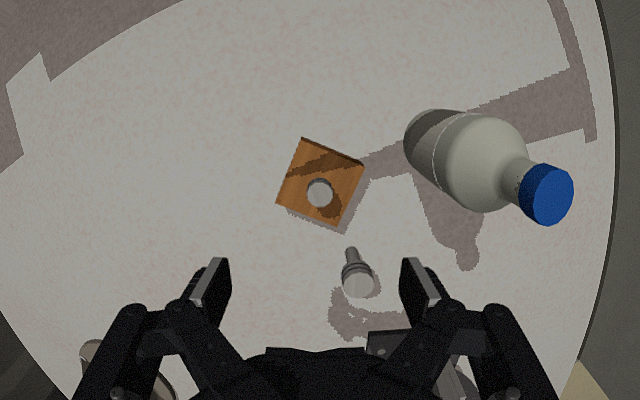

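The wrist view shows the pin head at (319,193) on the holder, and the bigger decoy at (358,283). Holder and head centres agree at (0.482,0.283), and the head measures about 24 mm. I'll correct the position, descend and grip.

```bash
python3 -m inch '[[-2,4.4,15,0,0,0,100],[0,0,25,0,0,0,100],[0,0,25,0,0,0,100],[0,0,25,0,0,0,100],[0,0,25,0,0,0,100],[0,0,20,0,0,0,100],[0,0,12,0,0,0,100],[0,0,8.6,0,0,0,100],[0,0,0,0,0,0,60],[0,0,0,0,0,0,20],[0,0,0,0,0,0,10],[0,0,0,0,0,0,10]]'
```

```text
t: 2.15
tcp_pos: [0.4837, 0.2828, 0.032]
tcp_rot: [0.0, 0.799, 0.601, 0.001]
wrist_force: [0.7, -0.1, 0.4]
grip_width: 0.457
finger_force: 0.0
```

```bash
python3 -m inch '[[0,0,0,0,0,0,10],[0,0,0,0,0,0,10],[0,0,0,0,0,0,10],[0,0,0,0,0,0,10],[0,0,0,0,0,0,10],[0,0,0,0,0,0,10]]'
```

```text
t: 2.65
tcp_pos: [0.4833, 0.2828, 0.0319]
tcp_rot: [-0.0, 0.799, 0.601, 0.001]
wrist_force: [-1.4, -0.5, 5.4]
grip_width: 0.262
finger_force: 58.4
```

```bash
python3 -m inch '[[0,0,-10,0,0,0,10],[0,0,-30,0,0,0,10],[0,0,-36,0,0,0,10],[0,0,-36,0,0,0,10],[0,0,-36,0,0,0,10],[0,0,-36,0,0,0,10],[0,0,-36,0,0,0,10],[0,0,0,0,0,0,10]]' && python3 -m inch '[[-15,7,0,0,0,0,10],[-33,14,0,0,0,0,10],[-33,14,0,0,0,0,10],[-33,15,0,0,0,0,10],[-33,14,0,0,0,0,10],[-33,15,0,0,0,0,10],[-33,14,0,0,0,0,10],[-33,15,0,0,0,0,10],[-33,14,0,0,0,0,10],[-33,15,0,0,0,0,10],[-31,13,0,0,0,0,10],[0,0,0,0,0,0,10]]'
python3 - <<'E'
from h import *
s=status.observe();show(s);p,d,T=wgrab("w2")
W=wcloud(d,T);z=W[...,2]
m=(z>.184)&(z<.197);k,l,st,c=cv2.connectedComponentsWithStats(m.astype(np.uint8))
for i in range(1,k):
    if st[i,4]>60:
        X=W[l==i];print(st[i],c[i],X.mean(0).round(4),cv2.minAreaRect(X[:,:2].astype(np.float32)*1000))
E
```

```text
t: 3.32
tcp_pos: [0.4863, 0.2844, 0.2593]
tcp_rot: [0.001, 0.799, 0.601, 0.007]
wrist_force: [1.0, 0.5, -0.2]
grip_width: 0.264
finger_force: 60.3
t: 4.32
tcp_pos: [0.5308, -0.0985, 0.2509]
tcp_rot: [0.002, 0.803, 0.596, -0.002]
wrist_force: [-0.8, -1.6, -0.9]
grip_width: 0.26
finger_force: 60.3
4.3167 [ 0.5308 -0.0985  0.2509] [[0.289, 0.957, 0.0], [0.957, -0.289, -0.006], [-0.005, 0.002, -1.0]] [-0.85 -1.57 -0.86]
[ 285   34   48  114 4959] [308.74631982  88.16959064] [ 0.5536 -0.0118  0.1911] ((553.0699462890625, -13.0654296875), (75.2741470336914, 30.36622428894043), 73.40978240966797)
```

View pics/w2.png

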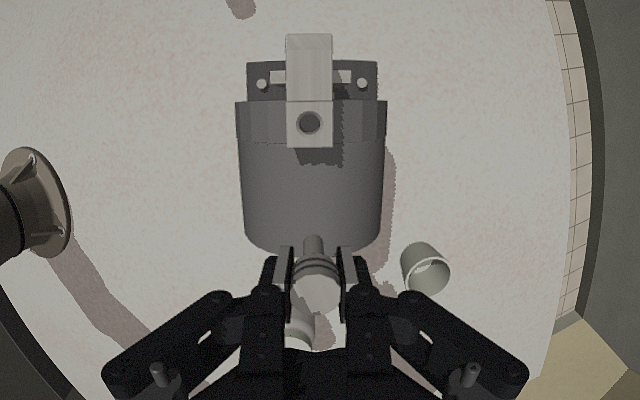

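The view shows the bush hole at (310,122) in the arm end, and the pin held straight with its tip at about (313,238). I'll measure both in the same frame.

Run:
```python
from h import *
f=np.load("w2.npz");p,d,T=f['p'],f['d'],f['T']
W=wcloud(d,T);g=p.max(2)
roi=np.zeros(g.shape,np.uint8);roi[105:140,292:328]=1
m=((g<95)&(roi>0)).astype(np.uint8);print(g[122,300:322])
k,l,st,c=cv2.connectedComponentsWithStats(m)
for i in range(1,k):
    if st[i,4]>60: print(st[i],c[i],wplane(*c[i],.191,T).round(4), wplane(st[i][0],c[i][1],.191,T).round(4),wplane(st[i][0]+st[i][2],c[i][1],.191,T).round(4))
# pin in tool coordinates
s_=np.linalg.inv(T@np.linalg.inv(__import__('bench').cams.camera_model('wrist')['hand_eye']))
X=W@s_[:3,:3].T+s_[:3,3]
for v in range(232,310,4):
    r=X[v,296:336];ok=np.abs(r[:,0])<.03
    ok&=(np.abs(r[:,2])<.06)&(np.abs(r[:,1])<.014)
    if ok.sum()>3: q=r[ok]*1000;print(v,ok.sum(),"y",q[:,1].min().round(1),q[:,1].max().round(1),"x,z near",q[q[:,0].argmax()].round(1))
```

```text
[ 58  73  73  67  74  73  74  70  74  77  66  72  64  76  75  72  64  77
  62  57 129 129]
[298 112  22  22 365] [308.56164384 122.24931507] [ 0.547  -0.0332  0.191 ] [ 0.5404 -0.0312  0.191 ] [ 0.5541 -0.0354  0.191 ]
236 13 y -4.1 3.0 x,z near [ 5.9 -2.2 19.5]
240 19 y -5.8 4.8 x,z near [ 5.5  0.7 15. ]
244 21 y -6.3 5.3 x,z near [5.6 0.7 9.7]
248 21 y -6.1 5.1 x,z near [6.  0.1 4.1]
252 21 y -6.0 5.0 x,z near [ 5.6 -0.9  0.4]
256 27 y -5.6 7.0 x,z near [ 11.8  -0.8 -14.9]
260 36 y -8.6 8.4 x,z near [ 12.   -2.6 -19.1]
264 40 y -8.3 10.4 x,z near [ 11.3   0.2 -21.6]
268 40 y -8.2 10.0 x,z near [ 11.6   2.  -25.5]
272 39 y -7.9 9.7 x,z near [ 12.    3.2 -29.5]
276 40 y -7.7 9.6 x,z near [ 11.2   0.6 -31.5]
280 38 y -7.2 9.4 x,z near [  9.   -0.2 -31.2]
284 40 y -7.6 9.3 x,z near [  7.4  -5.8 -32. ]
288 40 y -7.7 9.5 x,z near [  4.5   6.7 -31. ]
292 39 y -7.8 9.5 x,z near [  2.6  -1.1 -31.3]
296 40 y -7.8 9.7 x,z near [  0.1  -6.9 -30.9]
300 40 y -7.9 9.7 x,z near [ -2.1  -6.5 -31. ]
304 40 y -8.0 9.7 x,z near [ -4.3  -4.7 -31.1]
308 39 y -8.1 9.4 x,z near [ -6.4  -3.9 -31.5]
```

```bash
python3 -m inch '[[10,-0.4,0,0,0,0,10],[20,-0.8,0,0,0,0,10],[20,-0.8,0,0,0,0,10],[12,-0.5,0,0,0,0,10],[4.8,-0.2,0,0,0,0,10],[0,0,8,0,0,0,10],[0,0,8,0,0,0,10],[0,0,8,0,0,0,10],[0,0,0,0,0,0,10],[0,0,0,0,0,0,10],[0,0,0,0,0,0,10]]'
python3 - <<'E'
from h import *
show(status.observe())
E
```

```text
t: 5.28
tcp_pos: [0.5475, -0.0248, 0.2266]
tcp_rot: [0.0, 0.8, 0.601, -0.0]
wrist_force: [-0.4, 0.2, -1.4]
grip_width: 0.259
finger_force: 60.3
5.2833 [ 0.5475 -0.0248  0.2266] [[0.278, 0.96, -0.0], [0.96, -0.278, -0.0], [-0.0, -0.0, -1.0]] [-0.38  0.19 -1.44]
```

```bash
python3 -m inch '[[-4.5,1.3,0,0,0,0,10],[-4,1.2,0,0,0,0,10],[0,0,0,0,0,0,10],[0,0,4,0,0,0,10],[0,0,0,0,0,0,10],[0,0,0,0,0,0,10]]'
python3 - <<'E'
from h import *
show(status.observe());p,d,T=wgrab("w3")
cv2.imwrite("pics/w3c.png",cv2.resize(p[130:350,200:430],None,fx=2.5,fy=2.5))
E
```

```text
t: 5.78
tcp_pos: [0.5475, -0.0327, 0.2224]
tcp_rot: [-0.0, 0.799, 0.601, -0.0]
wrist_force: [0.0, -0.4, -1.1]
grip_width: 0.26
finger_force: 60.3
5.7833 [ 0.5475 -0.0327  0.2224] [[0.277, 0.961, -0.001], [0.961, -0.277, 0.0], [-0.0, -0.001, -1.0]] [ 0.03 -0.4  -1.08]
```

View pics/w3c.png

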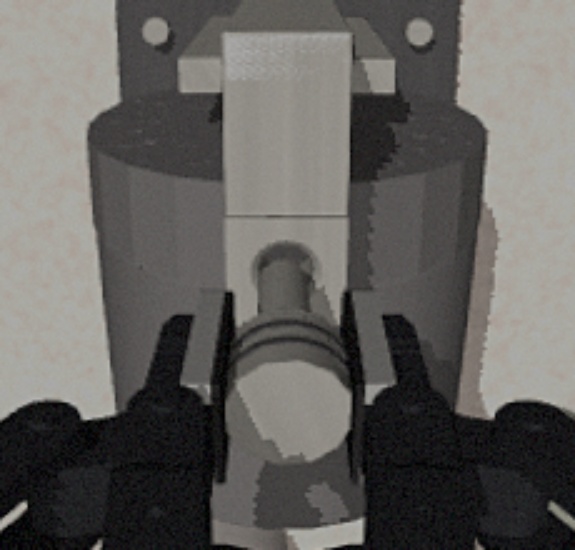

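The crop shows the shank (258–312) centred in the hole mouth (252–316), so I'll insert.

```bash
python3 -m inch '[[-0.6,0,3,0,0,0,10],[0,0,3,0,0,0,10],[0,0,3,0,0,0,10],[0,0,3,0,0,0,10],[0,0,0,0,0,0,10]]'
```

```text
t: 6.25
tcp_pos: [0.547, -0.0334, 0.2098]
tcp_rot: [-0.0, 0.799, 0.601, -0.001]
wrist_force: [0.1, -0.7, -0.7]
grip_width: 0.259
finger_force: 60.3
```

```bash
python3 -m inch '[[0,0,3,0,0,0,10],[0,0,3,0,0,0,10],[0,0,3,0,0,0,10],[0,0,2,0,0,0,10],[0,0,0,0,0,0,10]]'
```

```text
t: 6.67
tcp_pos: [0.5471, -0.0335, 0.1991]
tcp_rot: [-0.0, 0.799, 0.601, -0.0]
wrist_force: [-0.3, -0.5, -1.3]
grip_width: 0.262
finger_force: 60.3
```

```bash
python3 -m inch '[[0,0,1.5,0,0,0,10],[0,0,0.5,0,0,0,10],[0,0,0,0,0,0,10]]'
```

```text
t: 6.92
tcp_pos: [0.5475, -0.0335, 0.1977]
tcp_rot: [0.0, 0.799, 0.601, 0.0]
wrist_force: [0.3, 0.5, -1.2]
grip_width: 0.258
finger_force: 60.3
```

```bash
python3 -m inch '[[0,0,0,0,0,0,30],[0,0,0,0,0,0,40],[0,0,0,0,0,0,50],[0,0,0,0,0,0,60],[0,0,0,0,0,0,60],[0,0,0,0,0,0,60],[0,0,-10,0,0,0,60],[0,0,-20,0,0,0,60],[0,0,-25,0,0,0,60],[0,0,-10,0,0,0,60],[0,0,0,0,0,0,60]]'
python3 - <<'E'
from h import *
s=status.observe();show(s)
p,d=cams.grab_frame("side");W=cloud("side",d);z=W[...,2]
m=(z>.196)&(z<.235)&(np.hypot(W[...,0]-.547,W[...,1]+.034)<.03)
X=W[m];print(len(X),np.nanpercentile(X[:,2],[5,50,90,97]),X[X[:,2]>.22].mean(0) if len(X) else 0)
p,d,T=wgrab("w4");W=wcloud(d,T);z=W[...,2]
m=(z>.20)&(z<.235)&(np.hypot(W[...,0]-.547,W[...,1]+.034)<.03);X=W[m];print(len(X),np.nanpercentile(X[:,2],[5,50,90]))
E
```

```text
t: 7.83
tcp_pos: [0.5496, -0.0336, 0.2662]
tcp_rot: [0.002, 0.799, 0.601, 0.003]
wrist_force: [1.2, -0.7, 0.2]
grip_width: 0.598
finger_force: 0.0
7.8333 [ 0.5496 -0.0336  0.2662] [[0.277, 0.961, 0.007], [0.961, -0.277, 0.0], [0.002, 0.006, -1.0]] [ 1.22 -0.68  0.24]
168 [0.20085498 0.22149023 0.22806069 0.22879349] [ 0.54145089 -0.0307408   0.22607041]
1300 [0.2137742  0.22683754 0.22794875]
```

The pin rests on the rim with its head top at 0.227, released. Next I shut the fingers and go to the drum at stand y≈-30, x=-20.

```bash
python3 -m inch '[[-16,-5,0,0,0,0,0],[-30,-10,0,0,0,0,0],[-30,-7,0,0,0,0,0],[0,0,10,0,0,0,0],[0,0,20,0,0,0,0],[0,0,25,0,0,0,0],[0,0,20,0,0,0,0],[0,0,12,0,0,0,0],[0,0,0,0,0,0,0],[0,0,0,0,0,0,0],[0,0,0,0,0,0,0],[0,0,0,0,0,0,0]]'
python3 - <<'E'
from h import *
s=status.observe();show(s)
r=s['tcp_pos']-np.array([.547,-.0337,0]);t=np.radians(73.6);print("stand x,y",r[:2]@[np.sin(t),-np.cos(t)],r[:2]@[np.cos(t),np.sin(t)]+.046)
E
```

```text
t: 8.93
tcp_pos: [0.506, -0.1005, 0.1765]
tcp_rot: [0.001, 0.799, 0.601, 0.001]
wrist_force: [-0.2, 0.2, 1.4]
grip_width: -0.001
finger_force: 0.0
8.9333 [ 0.506  -0.1005  0.1765] [[0.277, 0.961, 0.002], [0.961, -0.277, -0.0], [0.0, 0.002, -1.0]] [-0.21  0.15  1.39]
stand x,y -0.020477368832113447 -0.029655274150750158
```

```bash
python3 -m inch '[[0,0,4,0,0,0,0],[0,0,3,0,0,0,0],[0,0,1,0,0,0,0],[0,0,0,0,0,0,0],[0,0,0,0,0,0,0]]'; python3 -m inch '[[0,0,1,0,0,0,0],[0,0,0.5,0,0,0,0],[0,0,0,0,0,0,0],[0,0,0,0,0,0,0]]'
```

```text
t: 9.35
tcp_pos: [0.5056, -0.1004, 0.1681]
tcp_rot: [0.0, 0.799, 0.601, 0.0]
wrist_force: [-0.7, 0.4, 2.3]
grip_width: 0.002
finger_force: 1.3
t: 9.68
tcp_pos: [0.5057, -0.1004, 0.1669]
tcp_rot: [0.0, 0.799, 0.601, 0.0]
wrist_force: [-0.1, 0.2, 5.8]
grip_width: -0.001
finger_force: 2.8
```

```bash
python3 -m inch '[[0,0,0.5,0,0,0,0],[0,4,-0.5,0,0,0,0],[0,4,-0.4,0,0,0,0],[0,4,-0.3,0,0,0,0],[0,4,-0.2,0,0,0,0],[0,4,0,0,0,0,0]]'; python3 -m inch '[[0,4,0,0,0,0,0],[0,4,0.2,0,0,0,0],[0,4,0.3,0,0,0,0],[0,4,0.4,0,0,0,0],[0,4,0.5,0,0,0,0]]'
cat > chk.py <<'E'
from h import *
p,d=cams.grab_frame("side");W=cloud("side",d)
m=(W[...,2]>.193)&(W[...,2]<.24)&(np.hypot(W[...,0]-.547,W[...,1]+.034)<.018)
print("head z",np.nanpercentile(W[m][:,2],[5,50,90,97]).round(4),m.sum())
show(status.observe())
E
python3 chk.py
```

```text
t: 10.18
tcp_pos: [0.525, -0.1061, 0.1679]
tcp_rot: [0.0, 0.799, 0.601, 0.0]
wrist_force: [-0.9, 0.7, 5.9]
grip_width: -0.002
finger_force: 3.2
t: 10.6
tcp_pos: [0.5446, -0.1118, 0.1666]
tcp_rot: [0.001, 0.799, 0.601, 0.001]
wrist_force: [-1.0, -0.1, 5.8]
grip_width: 0.0
finger_force: 2.4
head z [0.1949 0.2193 0.2263 0.2268] 166
10.65 [ 0.5453 -0.112   0.1665] [[0.277, 0.961, 0.003], [0.961, -0.277, -0.001], [0.0, 0.003, -1.0]] [ 0.54 -0.71  5.79]
```

```bash
python3 -m inch '[[0,0,-6,0,0,0,0],[0,-20,0,0,0,0,0],[0,-20,0,0,0,0,0],[0,0,5,0,0,0,0],[0,0,1,0,0,0,0],[0,5.7,-0.6,0,0,0,0],[0,5.7,-0.4,0,0,0,0],[0,5.7,-0.3,0,0,0,0],[0,5.7,0,0,0,0,0],[0,5.7,0.3,0,0,0,0],[0,5.7,0.4,0,0,0,0],[0,5.7,0.6,0,0,0,0]]'; python3 chk.py
```

```text
t: 11.65
tcp_pos: [0.5445, -0.1121, 0.1664]
tcp_rot: [0.0, 0.799, 0.601, 0.0]
wrist_force: [-1.0, -0.4, 5.3]
grip_width: -0.001
finger_force: 2.7
head z [0.1957 0.219  0.2263 0.2271] 172
11.7 [ 0.5463 -0.1127  0.1666] [[0.278, 0.961, 0.004], [0.961, -0.278, -0.002], [-0.001, 0.004, -1.0]] [ 1.81 -1.48  5.03]
```

```bash
python3 -m inch '[[0,0,-6,0,0,0,0],[0,-20,0,0,0,0,0],[0,-20,0,0,0,0,0],[0,0,5,0,0,0,0],[0,0,1,0,0,0,0],[0,5.7,-0.6,0,0,0,0],[0,5.7,-0.4,0,0,0,0],[0,5.7,-0.3,0,0,0,0],[0,5.7,0,0,0,0,0],[0,5.7,0.3,0,0,0,0],[0,5.7,0.4,0,0,0,0],[0,5.7,0.6,0,0,0,0]]'; python3 chk.py
python3 - <<'E'
from h import *
p,_=cams.grab_frame("side");cv2.imwrite("pics/s5.png",cv2.resize(p[130:280,270:420],None,fx=3.6,fy=3.6))
E
```

```text
t: 12.7
tcp_pos: [0.5453, -0.1121, 0.1667]
tcp_rot: [0.001, 0.799, 0.601, 0.001]
wrist_force: [-2.4, -0.4, 4.1]
grip_width: -0.001
finger_force: 2.0
head z [0.1967 0.2189 0.2263 0.2272] 169
12.75 [ 0.5464 -0.1125  0.1666] [[0.277, 0.961, 0.004], [0.961, -0.277, -0.001], [-0.0, 0.004, -1.0]] [ 1.01 -0.72  4.63]
```

View pics/s5.png

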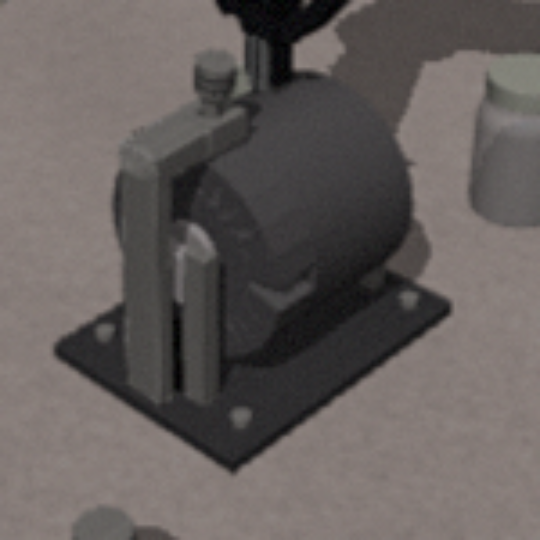

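The crop shows the slot at (285,285) on the near flank, about 100° from the top. It rises with the current rubbing direction, so I continue.

```bash
python3 -m inch '[[0,0,-6,0,0,0,0],[0,-20,0,0,0,0,0],[0,-20,0,0,0,0,0],[0,0,5,0,0,0,0],[0,0,1,0,0,0,0],[0,5.7,-0.6,0,0,0,0],[0,5.7,-0.4,0,0,0,0],[0,5.7,-0.3,0,0,0,0],[0,5.7,0,0,0,0,0],[0,5.7,0.3,0,0,0,0],[0,5.7,0.4,0,0,0,0],[0,5.7,0.6,0,0,0,0]]'; python3 chk.py
```

```text
t: 13.8
tcp_pos: [0.5445, -0.1118, 0.1665]
tcp_rot: [0.0, 0.799, 0.601, 0.0]
wrist_force: [-1.7, 0.7, 4.7]
grip_width: 0.004
finger_force: 2.1
head z [0.1961 0.2185 0.2261 0.2266] 176
13.85 [ 0.5461 -0.1123  0.1665] [[0.277, 0.961, 0.003], [0.961, -0.277, -0.001], [-0.0, 0.003, -1.0]] [ 2.48 -1.41  5.49]
```

```bash
python3 -m inch '[[0,0,-6,0,0,0,0],[0,-20,0,0,0,0,0],[0,-20,0,0,0,0,0],[0,0,5,0,0,0,0],[0,0,1,0,0,0,0],[0,5.7,-0.6,0,0,0,0],[0,5.7,-0.4,0,0,0,0],[0,5.7,-0.3,0,0,0,0],[0,5.7,0,0,0,0,0],[0,5.7,0.3,0,0,0,0],[0,5.7,0.4,0,0,0,0],[0,5.7,0.6,0,0,0,0]]'; python3 chk.py
python3 - <<'E'
from h import *
p,_=cams.grab_frame("side");cv2.imwrite("pics/s6.png",cv2.resize(p[130:280,270:420],None,fx=3.6,fy=3.6))
E
```

```text
t: 14.85
tcp_pos: [0.545, -0.112, 0.1667]
tcp_rot: [0.001, 0.799, 0.601, 0.001]
wrist_force: [-1.7, -0.4, 4.8]
grip_width: -0.001
finger_force: 2.1
head z [0.1965 0.2187 0.2259 0.2265] 166
14.9 [ 0.5463 -0.1124  0.1666] [[0.277, 0.961, 0.004], [0.961, -0.277, -0.001], [-0.0, 0.004, -1.0]] [ 1.18 -0.34  5.56]
```

View pics/s6.png

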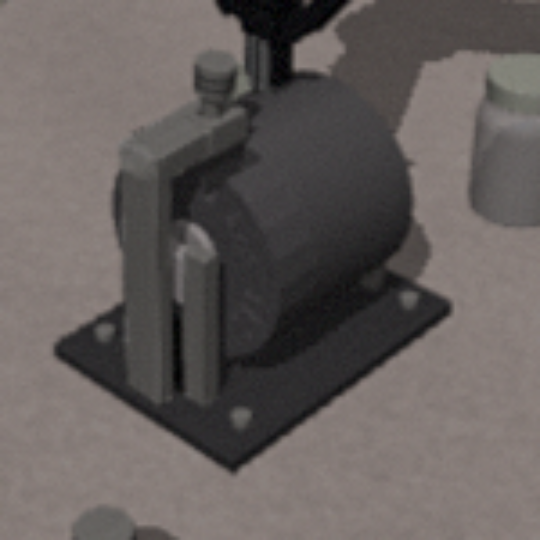

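The slot is now close to the arm, with a dark notch near (210,180). I'll take the next stroke more slowly.

```bash
python3 -m inch '[[0,0,-6,0,0,0,0],[0,-20,0,0,0,0,0],[0,-20,0,0,0,0,0],[0,0,5,0,0,0,0],[0,0,1,0,0,0,0]]';  python3 -m inch '[[0,4,-0.4,0,0,0,0],[0,4,-0.4,0,0,0,0],[0,4,-0.3,0,0,0,0],[0,4,-0.2,0,0,0,0],[0,4,0,0,0,0,0],[0,4,0,0,0,0,0],[0,4,0.2,0,0,0,0],[0,4,0.3,0,0,0,0],[0,4,0.4,0,0,0,0],[0,4,0.4,0,0,0,0]]'; python3 chk.py
```

```text
t: 15.37
tcp_pos: [0.5038, -0.0999, 0.1657]
tcp_rot: [-0.001, 0.799, 0.601, -0.0]
wrist_force: [-3.5, -0.4, 7.2]
grip_width: 0.001
finger_force: 3.9
t: 16.2
tcp_pos: [0.5436, -0.1111, 0.1666]
tcp_rot: [-0.001, 0.799, 0.601, -0.0]
wrist_force: [-2.4, 1.0, 4.6]
grip_width: -0.0
finger_force: 2.4
head z [0.1939 0.2069 0.2123 0.2129] 141
16.25 [ 0.5446 -0.1114  0.1665] [[0.277, 0.961, 0.001], [0.961, -0.277, 0.0], [0.0, 0.001, -1.0]] [-1.82 -0.    5.39]
```

The pin has dropped. I'll lift clear, then verify it.

```bash
python3 -m inch '[[0,0,-10,0,0,0,0],[0,0,-25,0,0,0,0],[0,0,-35,0,0,0,0],[-20,0,-30,0,0,0,0],[-20,0,-10,0,0,0,0],[0,0,0,0,0,0,0],[0,0,0,0,0,0,0],[0,0,0,0,0,0,0]]'; python3 chk.py
python3 - <<'E'
from h import *
p,d,T=wgrab("w7");W=wcloud(d,T)
m=(W[...,2]>.2)&(W[...,2]<.24)&(np.hypot(W[...,0]-.547,W[...,1]+.034)<.02)
print(W[m].mean(0),np.nanpercentile(W[m][:,2],[50,90,97]),m.sum())
b=(W[...,2]>.184)&(W[...,2]<.197)&(np.hypot(W[...,0]-.55,W[...,1]+.02)<.08);print("arm z",np.median(W[b][:,2]))
p,_=cams.grab_frame("side");cv2.imwrite("pics/s7.png",cv2.resize(p[130:280,270:420],None,fx=3.6,fy=3.6))
E
```

```text
t: 16.92
tcp_pos: [0.5323, -0.149, 0.2751]
tcp_rot: [-0.001, 0.799, 0.601, -0.0]
wrist_force: [0.5, 0.2, 0.1]
grip_width: 0.005
finger_force: 0.0
head z [0.194  0.2069 0.2123 0.2129] 142
16.9667 [ 0.5321 -0.1485  0.2746] [[0.276, 0.961, -0.002], [0.961, -0.276, 0.001], [0.001, -0.002, -1.0]] [-0.5   0.6   0.72]
[ 0.54795371 -0.03562936  0.21090584] [0.21124101 0.21219334 0.2126383 ] 1034
arm z 0.19118489619077356
```

View pics/s7.png

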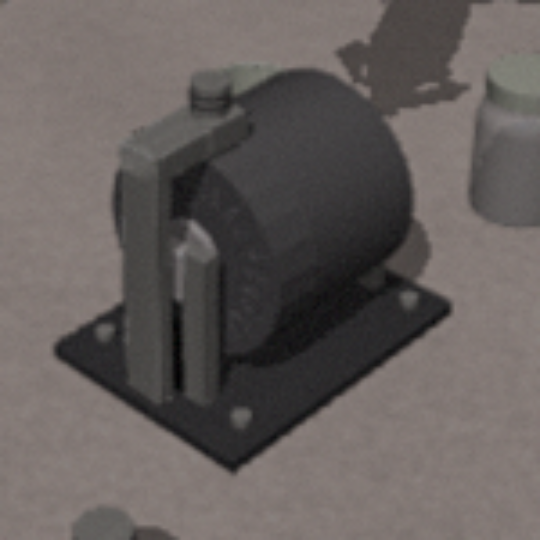

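The picture shows the head sitting on the bush at (212,92). Its top is at 0.211, the home height, and the hand is clear.

```bash
python3 -c "
from bench import ticket;print(ticket.finish_job())"
```

```text
the job is handed in; nothing more can be done
None
```

The wheel is locked: the pin dropped fully home with its head on the bush (top measured at 211 mm). Wheel force readings stayed under about 8 N, the hand is clear, and the job was handed in at about 17 s.

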